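Hold the grinder's service key switch turned

ROBOT

A 6-joint arm with a two-finger parallel gripper is mounted at the origin on the work surface; the furniture and walls round the work are solid. World frame = base frame: x ahead of the robot, y to its left, z up, the work surface at z = 0. Lengths are in m, angles in degrees, forces in N, time in s.
With the tool pointing down it reaches from about 0.375 to 0.925 m from the base axis. Payload 5.7 kg.
Tool frame: the origin (TCP) lies at the very end of the fingers, on their centre line; the grasp point (between the pads) lies 19 mm behind it; z points along the fingers, y is the line along which they close (so a half turn about z gives the same grasp; the last joint's range is limited). The gripper opens to 88 mm and grips with 3 to 60 N. Pads are 20 mm wide; open, the fingers measure 115 mm over their backs; the gripper's body (75 mm by 178 mm) begins 61 mm behind the grasp point.
Start: joints at [59.41, 20.558, 86.54, -0, 72.909, -6.595], TCP at [0.244, 0.548, 0.223] pointing down, gripper open.
Joint ranges: [-170.27, 170.27], [-57.76, 135], [12.27, 136.19], [-55.21, 235.2], [11.17, 155.16], [-170.74, 170.74]. Speed limits (degrees/s): [136.94, 136.94, 180, 180, 180, 180].

INTERFACE

Orientations are given as [roll, pitch, yaw] about the fixed x, y, z axes, in that order (R = Rz(yaw) Ry(pitch) Rx(roll)).
In Python, from bench import * gives the robot as it stands.
- The arm moves only by the tool move_arm, never from a script. Its argument "rows" is a list of rows, each an object of numbers: "dx", "dy", "dz": the shift along the tool's x, y, z each as a share of 0.2 m, from -1 to 1; "turn": the turn about the tool's z as a share of 60 degrees, from -1 to 1. In form: [{"dx": .., "dy": .., "dz": .., "turn": ..}, ...]. A call has 1 to 8 rows; each row is the pose to reach, as a shift and turn from the pose commanded when the call began, along the tool's axes at that moment; what a row does not reach only later rows make up. A row lasts 1/8 s, in which the tool goes at most 62.5 mm and 10.7 degrees, less where a joint would pass 70% of its speed; a pose out of reach is approached as far as the arm can. A call with a number of a shift or a turn outside -1 to 1 is refused whole. A call with a gripper value outside its range is refused whole. "hand" is the finger opening in mm, from 0 to 87.8, set as the call begins (left out, the last holds). The fingers move at their own pace and stop on an object; "grip_force" is the grip in N (left out, the last holds). Time passes only in rows, so rows that repeat a pose let the fingers close. It gives the time, the measured TCP pose, the force, the opening and the grip force at its end, in the units of the state.
- get_state(): the state, without advancing time (a new reading comes with each control period).
- grab_frame(name): name is "scene" or "top" or "wrist"; returns a dict with "img" (384x512x3 uint8, blue, green, red), "depth" (384x512 float32, m along the optical axis (not along the pixel's ray), 0 where there is no reading), "fx", "fy", "cx", "cy" (pixels), "extrinsics" (4x4, takes a point from camera to world coordinates); the wrist camera has in their place "mount" (4x4, takes a point from camera to tool coordinates, whose origin is the TCP and whose axes are the flange's). Camera axes: x right, y up, looking along -z (the intrinsics and any distortion apply to the point x, -y, -z); pixel columns grow to the right and rows downward; lengths in m; the calibration is good to about 2 mm. A picture is of the moment at which its call begins: read the wrist's pose just before it.
- hand_in(): hands the job in; it is judged then, once.
The state is a dict: "clock": time; "q": joint angles; "joint_velocities": joint speeds; "tau": joint torques, N m; "tcp_pos": TCP position; "tool_rot": TCP orientation; "ft_force": force on the tool from outside, world axes, zero at the start; "torque": the same for the moment, N m; "width": finger opening in m; "gripper_force": force on a finger pad.
Only numpy, scipy, OpenCV 4.12 (cv2) and the standard library are available. Lean on these libraries where they do the work, as an engineer would, in place of code of your own. Each camera call takes 0.05 s, during which the arm holds its last target. There are 200 camera calls.

TASK

Take the key with the square head out of the key stand and push it straight down into the keyhole of the lock box until its collar rests on the cover (the lock pins are sticky, so it may need a wiggle to go in). Then turn it a quarter turn clockwise, seen from above, to its stop, and finish still gripping the key and holding it turned against the lock's return spring. Leave the other two keys in the stand and do not knock over or shove the other things on the bench.

Things in the scene. Friction and masses are not known exactly. Their poses are not given: they have to be found in the camera images.
- key_square: the key to use, 60 g. Origin: underside of its collar (disc, 22 mm across, 5 mm thick), z up. Black square-cornered head 5 to 46 mm above, 12 mm thick (x; grip across this), 32 wide (y). Below: round neck 6.6 mm to 10 mm down, then a steel blade 5.5 thick (x), 18 wide (y), 10 to 34 mm down, with rounded end. A half turn about z makes no difference
- key_round: key that stays: same collar and blade, head a round disc 39 mm across, 12 mm thick; same origin and axes
- key_tee: key that stays: same collar and blade, T-shaped head 34 mm wide, 46 mm tall, 12 mm thick; same origin and axes
- stand: fixed wooden key stand, 50 (x) x 156 (y) x 45 mm high; origin: centre of its underside. Three slots in a row at y = -50, 0, +50 mm hold the three keys in any order, blade down, collar on the stand's top, their axes along the stand's. A key must rise 34 mm to come clear. Stand and lock box may change places
- station: the lock box, fixed to the bench: grey, 84 x 84 mm, 65 mm high, steel cover with the keyhole in its centre, two foot lugs, a round black gland on its +x side; origin: centre of its underside. Only when the key is home (collar on the cover) does its blade lie below the cover, so that it can turn
- keyhole (a point): the keyhole mouth: centre of the slot in the lock box's cover, level with the cover's top, 65 mm above the bench; z up. The slot is 20.2 mm long (along y) and 7.7 mm wide (along x), bevelled, through the 8 mm cover; the rotor's keyway below is 7 mm wide. The key enters with its y axis along this y axis, either way round
- pins (a point): the middle of three sticky round pins in the keyway, 16, 21 and 26 mm below the cover's top. They stand about 1.5 mm into the blade's path, from either side (along x) in turn; each gives way sideways at about 6 N, and so takes roughly 10 to 20 N of straight push, less if the key is wiggled a millimetre or so along x
- rotor (a joint): turn of the lock's rotor about the vertical axis through the keyhole, rad: 0 at rest (keyway in line with the slot), growing clockwise seen from above, stop at 1.5 (a quarter turn). A spring of 0.05 N m per rad turns it back when the key is let go; friction 0.02 N m. The key has up to 0.1 rad of play in the rotor
- seal_box_a: bystander: carton 70x100x45 mm, in front; origin: centre of its underside
- seal_box_b: bystander: carton 60x85x60 mm, right of the grinder; origin: centre of its underside
- bolt: bystander: hexagon bolt, 25x85x23 mm, lying; origin: centre of its underside
- nut: bystander: hexagon nut, 24x27x13 mm; origin: centre of its underside
- oil_bottle: bystander: oil bottle, 66 mm across, 186 mm tall, right of the grinder; origin: centre of its underside
- tape: bystander: tape measure, 36x82x66 mm, at the far right corner; origin: centre of its underside
Not all that is in view belongs to the job. Leave any yellow look-alike of the key_square alone. What is shaped like the key_round but yellow is not meant.

How it is judged (in metres and radians):
On the way, in this order (a step that is already met when the one before it is completed fails the run):
1. the square-headed key is lifted out of the stand (height (world z) of key_square above 0.085 m and contact force between the fingers and key_square above 0.5 N), for 0.1 s.
2. it is fully home in the keyhole, the rotor not yet turned (z of key_square in the frame of keyhole between -0.004 and 0.003 m and horizontal distance between key_square and keyhole below 0.004 m and angle between key_square's own z axis and vertical below 0.12 rad and value of joint rotor below 0.4 rad), for 0.1 s.
At the end, for the whole second after the job is handed in: the square-headed key is home in the lock (collar within 3 mm of the cover, within 4 mm of the keyhole's centre, upright within 7 degrees), the rotor is turned beyond 1.3 rad, and the fingers still hold the key (more than 1 N); the other keys stand in the stand (z of key_square in the frame of keyhole between -0.004 and 0.003 m and horizontal distance between key_square and keyhole below 0.004 m and angle between key_square's own z axis and vertical below 0.12 rad and value of joint rotor above 1.3 rad and contact force between the fingers and key_square above 1 N and z of each of key_round, key_tee in the frame of stand below 0.055 m); the arm keeps its last pose, push and grip.
It fails at once if another key is pulled out of the stand or a bystander is moved by more than 30 mm (distance of any of key_round, key_tee, seal_box_a, seal_box_b, bolt, nut, oil_bottle, tape from where it was at the start of the episode above 0.03 m).
It also fails if it takes over 51 s, if anything falls off the work surface, if the arm or the gripper's body presses on something with over 40 N, if the wrist force passes 120 N, or if a joint passes its speed limit or range.

## Working session

There is one attempt and no reset: what is moved stays moved. The work goes in short steps, Python scripts to look and compute and a tool call to move; the robot and the scene stay as the last step left them, time stands still between calls to the robot, and variables do not carry over. Pictures are saved under pics/ and viewed, at most 10 in all, crops included, and the job is handed in when it is done.

Besides the shell and the picture viewer there is one more tool, called after "Request:" by a JSON object that holds its "op" and its "data", one argument or row to a line. move_arm: Moves the arm, as the interface text tells. Its arguments: {"type":"object","properties":{"rows":{"type":"array","items":{"type":"object","properties":{"dx":{"type":"number"},"dy":{"type":"number"},"dz":{"type":"number"},"turn":{"type":"number"}}}},"hand":{"type":"number"},"grip_force":{"type":"number"}},"required":["rows"]}

```bash
mkdir -p pics; ls; python3 - <<'E'
from bench import *
import cv2, numpy as np
s=get_state(); print({k:np.round(v,3).tolist() for k,v in s.items()})
a=grab_frame("scene"); b=grab_frame("top")
for n,f in (("scene",a),("top",b)):
    np.savez(f"pics/{n}0.npz",**f); print(n,f["fx"],f["cx"],f["cy"],np.round(f["extrinsics"],3).tolist(),[k for k in f])
im=np.vstack([a["img"],b["img"]]); cv2.imwrite("pics/a.png",cv2.resize(a["img"],(800,600)));cv2.imwrite("pics/b.png",cv2.resize(b["img"],(800,600)))
E
```

```text
pics
{'clock': 0.0, 'q': [59.409, 20.598, 86.595, -0.0, 72.905, -6.594], 'joint_velocities': [0.115, -0.003, 0.044, -0.024, -0.058, -0.004], 'tau': [0.0, -51.538, -27.072, 0.067, 0.035, -0.0], 'tcp_pos': [0.244, 0.548, 0.222], 'tool_rot': [-179.902, -0.011, 156.003], 'ft_force': [0.84, -0.49, -0.609], 'torque': [0.049, 0.003, -0.028], 'gripper_force': 0.0, 'width': 0.088}
scene 388.7362818421939 254.7848348040779 193.61914591457696 [[-0.776, 0.477, -0.413, 0.139], [-0.631, -0.595, 0.497, 0.282], [-0.009, 0.646, 0.763, 0.717], [0.0, 0.0, 0.0, 1.0]] ['img', 'depth', 'fx', 'fy', 'cx', 'cy', 'extrinsics']
top 407.0917537909015 254.53413300683465 191.32212708765687 [[-0.01, 0.982, -0.19, 0.31], [-1.0, -0.007, 0.02, -0.132], [0.018, 0.19, 0.982, 1.039], [0.0, 0.0, 0.0, 1.0]] ['img', 'depth', 'fx', 'fy', 'cx', 'cy', 'extrinsics']
```

View pics/a.png

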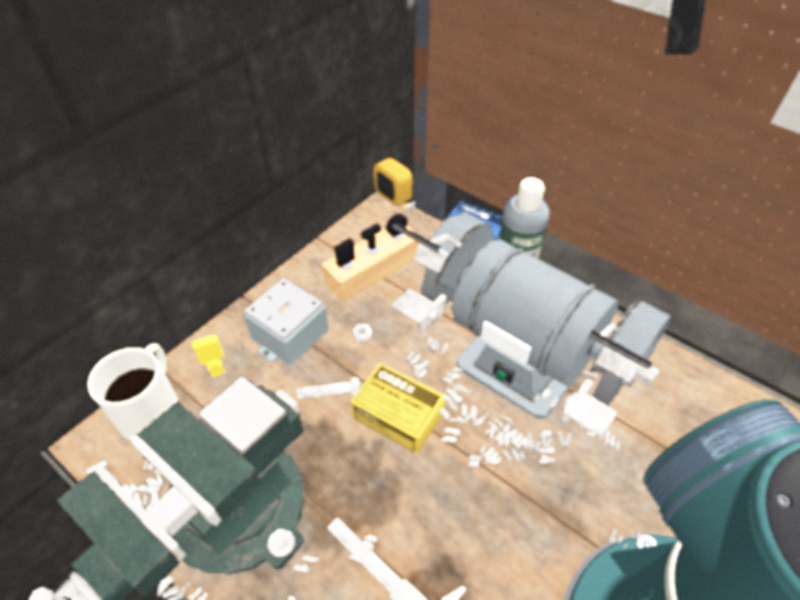

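View pics/b.png

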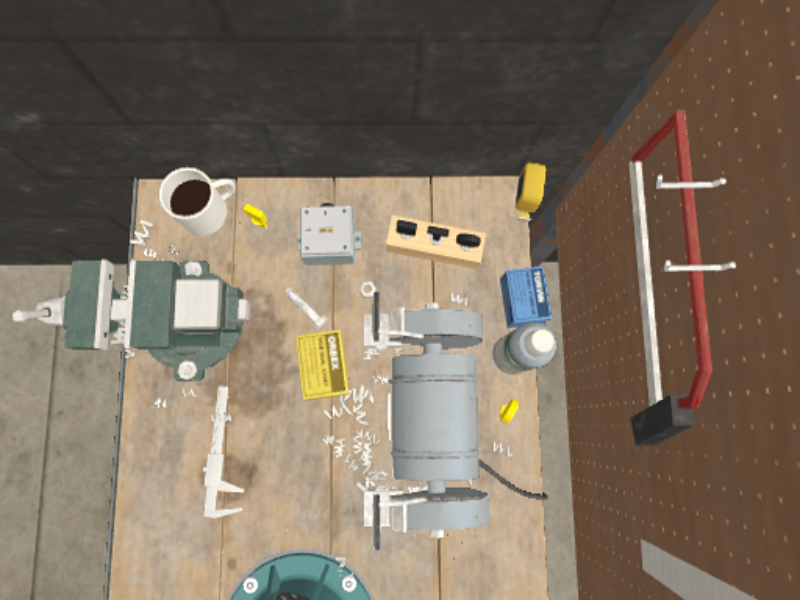

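The square-headed key is the leftmost of the three black ones: top view (406,228), scene view (344,252). The others:
- **Stay in the stand:** tee at top (437,233), round at top (467,240).
- **Yellow look-alikes, leave alone:** top (255,215) and (510,410).

The lock box's keyhole is at top (327,230).

```bash
cat > h.py <<'E'
import numpy as np, cv2
from scipy.spatial.transform import Rotation as R
def cloud(f,E):
    v,u=np.mgrid[:384,:512]; d=f["depth"]
    P=np.stack([(u-f["cx"])/f["fx"]*d,-(v-f["cy"])/f["fy"]*d,-d],-1)
    return P@E[:3,:3].T+E[:3,3]
def toolE(s,f):
    T=np.eye(4);T[:3,:3]=R.from_euler("xyz",s["tool_rot"],degrees=True).as_matrix();T[:3,3]=s["tcp_pos"]
    return T@f["mount"]
E
python3 - <<'E'
from h import *
for n in("top","scene"):
    f=dict(np.load(f"pics/{n}0.npz")); P=cloud(f,f["extrinsics"]); img=f["img"].astype(int)
    ok=f["depth"]>0
    x,y,z=P[...,0],P[...,1],P[...,2]
    # black heads
    m=((img.max(-1)<70)&ok&(z>.05)&(z<.11)&(x>.45)&(x<.85)&(y<.1)&(y>-.35)).astype(np.uint8)
    c,l,st,ce=cv2.connectedComponentsWithStats(m)
    for i in range(1,c):
        if st[i,4]>15:
            q=P[l==i]; print(n,"black",st[i,:5],np.round(np.median(q,0),3),q.min(0).round(3),q.max(0).round(3))
    for nm,lo,hi,(x0,x1,y0,y1) in(("stand",.038,.050,(.5,.9,-.4,-.05)),("box",.058,.07,(.5,.9,-.1,.2))):
        m=(ok&(z>lo)&(z<hi)&(x>x0)&(x<x1)&(y>y0)&(y<y1)).astype(np.uint8)
        c,l,st,ce=cv2.connectedComponentsWithStats(m); 
        for i in range(1,c):
            if st[i,4]>150:
                q=P[l==i]; r=cv2.minAreaRect(q[:,:2].astype(np.float32)); print(n,nm,st[i],np.round(q.mean(0),3),r)
    print(n,"table z",np.median(z[(abs(z)<.03)&ok]), "back", np.round(x[ok&(z>.15)&(z<.3)&(y<.0)&(y>-.2)&(x>.7)][:].min() if (ok&(z>.15)&(z<.3)&(y<.0)&(y>-.2)&(x>.7)).any() else -1,3))
E
```

```text
top black [ 151   76  183   13 1886] [ 0.779 -0.125  0.081] [ 0.775 -0.35   0.05 ] [0.782 0.1   0.11 ]
top black [254 141  13   9  90] [ 0.61  -0.166  0.088] [ 0.605 -0.181  0.062] [ 0.62  -0.151  0.094]
top black [274 145  13   9  70] [ 0.601 -0.214  0.089] [ 0.595 -0.229  0.059] [ 0.609 -0.2    0.093]
top black [292 150  15   8  90] [ 0.59  -0.261  0.081] [ 0.584 -0.28   0.059] [ 0.6   -0.245  0.089]
top stand [215  87 118   3 257] [ 0.779 -0.206  0.044] ((0.7787142395973206, -0.20595410466194153), (0.3075385093688965, 0.004904899280518293), 89.80096435546875)
top stand [247 138  64  31 853] [ 0.599 -0.214  0.044] ((0.6031873822212219, -0.21495726704597473), (0.15584063529968262, 0.05186330899596214), 78.32674407958984)
top box [116  83 118   4 247] [0.779 0.049 0.065] ((0.7786763906478882, 0.0496537908911705), (0.004804243333637714, 0.2990412712097168), 0.10810056328773499)
top box [192 132  33  31 910] [ 0.612 -0.038  0.064] ((0.6136958599090576, -0.03712697699666023), (0.0782146230340004, 0.08025536686182022), 1.0268936157226562)
top table z -0.001008065482565934 back 0.776
scen
[... 415 characters left out ...]
 stand [139  96  96  71 379] [ 0.781 -0.213  0.044] ((0.7801364660263062, -0.22524069249629974), (0.34925517439842224, 0.006473500747233629), 89.99590301513672)
scene stand [206 147  60  35 710] [ 0.601 -0.2    0.044] ((0.60643470287323, -0.20862418413162231), (0.14615856111049652, 0.05334359407424927), 78.45854187011719)
scene box [ 41 147 112  81 507] [0.781 0.065 0.064] ((0.7803839445114136, 0.05036205053329468), (0.29837751388549805, 0.0063261413015425205), 89.82269287109375)
scene box [ 157  178   49   39 1000] [ 0.613 -0.035  0.064] ((0.614575207233429, -0.036502961069345474), (0.07978568226099014, 0.0800761729478836), 2.3151445388793945)
scene table z -0.0008735186279533735 back 0.776
```

```bash
cat >> h.py <<'E'
def plan(s,xyz,yaw):
    M=R.from_euler("xyz",s["tool_rot"],degrees=True).as_matrix()
    d=M.T@(np.array(xyz)-s["tcp_pos"]); t=-((yaw-s["tool_rot"][2]+180)%360-180)
    print("pos",np.round(s["tcp_pos"],4),"rot",np.round(s["tool_rot"],2),"-> mm",np.round(d*1e3,1),"deg",round(t,2),"SHARES",np.round(d/.2,4),round(t/60,4))
E
python3 - <<'E'
from h import *
from bench import *
f=dict(np.load("pics/top0.npz")); P=cloud(f,f["extrinsics"]);x,y,z=P[...,0],P[...,1],P[...,2]
for x0,x1,y0,y1 in((.2,.77,.1,.6),(.2,.77,-.1,.1),(.5,.77,-.35,-.1),(.2,.5,-.35,-.1)):
    m=(f["depth"]>0)&(x>x0)&(x<x1)&(y>y0)&(y<y1); print(x0,y0,z[m].max().round(3))
w=grab_frame("wrist"); print(np.round(w["mount"],3).tolist(),w["fx"])
plan(get_state(),[.58,-.16,.28],78.3)
E
```

```text
0.2 0.1 0.187
0.2 -0.1 0.122
0.5 -0.35 0.094
0.2 -0.35 0.566
[[-0.001, 0.961, 0.277, 0.075], [1.0, 0.001, 0.0, -0.001], [0.0, 0.277, -0.961, -0.163], [0.0, 0.0, 0.0, 1.0]] 332.38127296247467
pos [0.2437 0.5477 0.222 ] rot [-1.7992e+02 -1.0000e-02  1.5600e+02] -> mm [-595.  -509.9  -57.4] deg 77.7 SHARES [-2.9749 -2.5493 -0.2869] 1.2951
```

Request:
{"op": "move_arm", "data": {
  "rows": [
    {"dx":-1,"dy":-0.85,"dz":-0.4},
    {"dx":-1,"dy":-0.85,"dz":-0.4},
    {"dx":-1,"dy":-0.85,"dz":-0.4},
    {"dx":-1,"dy":-0.85,"dz":-0.4},
    {"dx":-1,"dy":-0.85,"dz":-0.4}
  ],
  "hand": 45
}}

```text
validation failed for argument at $.ro...
```

Request:
{"op": "move_arm", "data": {
  "rows": [
    {"dx":-1,"dy":-0.85},
    {"dx":-1,"dy":-0.85},
    {"dx":-1,"dy":-0.85},
    {"dx":-1,"dy":-0.85},
    {"dx":-1,"dy":-0.85}
  ]
}}

```text
validation failed for argument at $.ro...
```

Request:
{"op": "move_arm", "data": {
  "rows": [
    {"dx":-0.97,"dy":-0.85,"dz":0.3,"turn":0.65},
    {"dx":-0.97,"dy":-0.85,"dz":0.3,"turn":0.65},
    {"dx":-0.97,"dy":-0.85,"dz":0.3,"turn":0.65},
    {"dx":-0.97,"dy":-0.85,"dz":0.3,"turn":0.65},
    {"dx":-0.97,"dy":-0.85,"dz":0.3,"turn":0.65}
  ]
}}

```text
clock: 0.78
tcp_pos: [0.3521, 0.3107, 0.1617]
tool_rot: [-179.8, 0.0, 116.8]
ft_force: [-0.7, 1.1, -0.9]
width: 0.0876
gripper_force: 0.0
```

```bash
python3 - <<'E'
from h import *
from bench import *
f=dict(np.load("pics/top0.npz")); P=cloud(f,f["extrinsics"]);x,y,z=P[...,0],P[...,1],P[...,2]
m=(f["depth"]>0)&(x>.42)&(x<.6)&(y>-.35)&(y<-.05)&(z>.1)
print("tall",P[m][:,0].max(), z[m].max())
plan(get_state(),[.612,-.166,.2],78.3)
E
```

```text
tall 0.49860951216992744 0.5656173255330395
pos [0.3521 0.3107 0.1617] rot [-1.7985e+02  5.0000e-02  1.1678e+02] -> mm [-542.7   17.1  -37.9] deg 38.48 SHARES [-2.7137  0.0856 -0.1894] 0.6414
```

The first two calls were refused because every row needs all four numbers, but the third ran. I'll raise the arm before going on.

Request:
{"op": "move_arm", "data": {
  "rows": [
    {"dx":0,"dy":0,"dz":-0.6,"turn":0},
    {"dx":0,"dy":0,"dz":-0.6,"turn":0},
    {"dx":-0.5,"dy":0,"dz":-0.6,"turn":0.3},
    {"dx":-1,"dy":0,"dz":-0.6,"turn":0.64},
    {"dx":-1,"dy":0,"dz":-0.6,"turn":0.64},
    {"dx":-1,"dy":0,"dz":-0.6,"turn":0.64},
    {"dx":-1,"dy":0,"dz":-0.6,"turn":0.64}
  ],
  "hand": 45
}}

```text
clock: 1.65
tcp_pos: [0.4435, 0.1356, 0.2828]
tool_rot: [180.0, -0.0, 78.6]
ft_force: [0.3, -0.1, 0.3]
width: 0.045
gripper_force: 0.0
```

```bash
python3 - <<'E'
from h import *
from bench import *
plan(get_state(),[.612,-.166,.2],78.3)
E
```

```text
pos [0.4435 0.1356 0.2828] rot [ 1.7999e+02 -3.0000e-02  7.8620e+01] -> mm [-262.5  224.7   82.7] deg 0.32 SHARES [-1.3123  1.1235  0.4135] 0.0053
```

Request:
{"op": "move_arm", "data": {
  "rows": [
    {"dx":-0.68,"dy":1.0,"dz":0.4,"turn":0},
    {"dx":-0.68,"dy":1.0,"dz":0.4,"turn":0},
    {"dx":-0.68,"dy":1.0,"dz":0.4,"turn":0},
    {"dx":-0.68,"dy":1.0,"dz":0.4,"turn":0},
    {"dx":-0.68,"dy":1.0,"dz":0.4,"turn":0},
    {"dx":-0.68,"dy":1.0,"dz":0.4,"turn":0}
  ]
}}

```text
clock: 2.4
tcp_pos: [0.6117, -0.0354, 0.2023]
tool_rot: [-179.9, -0.0, 78.8]
ft_force: [-0.5, -0.2, 0.8]
width: 0.0449
gripper_force: 0.0
```

```bash
python3 - <<'E'
from h import *
from bench import *
s=get_state();f=grab_frame("wrist");np.savez("pics/w1.npz",E=toolE(s,f),**f)
cv2.imwrite("pics/w1.png",f["img"])
plan(s,[.612,-.166,.2],78.3)
E
```

```text
pos [ 0.6117 -0.0354  0.2023] rot [-1.799e+02 -3.000e-02  7.876e+01] -> mm [-128.    25.8    2.1] deg 0.46 SHARES [-0.64    0.1289  0.0107] 0.0076
```

Request:
{"op": "move_arm", "data": {
  "rows": [
    {"dx":-0.64,"dy":0.12,"dz":0,"turn":0},
    {"dx":-0.64,"dy":0.12,"dz":0,"turn":0},
    {"dx":-0.64,"dy":0.12,"dz":0,"turn":0},
    {"dx":-0.64,"dy":0.12,"dz":0,"turn":0},
    {"dx":-0.64,"dy":0.12,"dz":0,"turn":0}
  ]
}}

```text
clock: 3.08
tcp_pos: [0.6101, -0.165, 0.2031]
tool_rot: [-180.0, -0.0, 78.7]
ft_force: [-0.2, 0.5, -0.5]
width: 0.045
gripper_force: 0.0
```

```bash
python3 - <<'E'
from h import *
from bench import *
s=get_state();f=grab_frame("wrist");np.savez("pics/w2.npz",E=toolE(s,f),**f)
cv2.imwrite("pics/w2.png",f["img"])
plan(s,[.612,-.166,.2],78.3)
E
```

```text
pos [ 0.6101 -0.165   0.2031] rot [-1.800e+02 -3.000e-02  7.874e+01] -> mm [-0.6  2.   3.1] deg 0.44 SHARES [-0.003   0.0101  0.0154] 0.0073
```

View pics/w1.png

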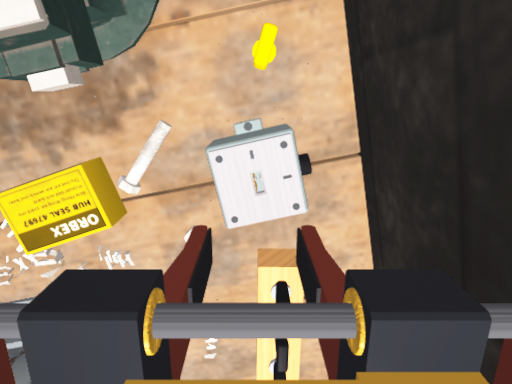

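View pics/w2.png

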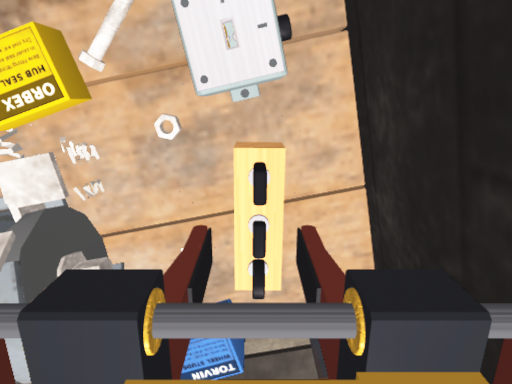

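w1 shows the keyhole at (257,183) on the lock cover. w2 shows the stand with key heads at (260,184), (259,238) and (259,278). Next I'll measure them and check the choice in one crop.

```bash
python3 - <<'E'
from h import *
f=dict(np.load("pics/w2.npz")); P=cloud(f,f["E"]); img=f["img"].astype(int)
z=P[...,2]; ok=f["depth"]>0
u,v=np.meshgrid(range(512),range(384))
m=(ok&(img.max(-1)<70)&(z>.05)&(z<.11)&(u>235)&(u<285)&(v>140)&(v<300)).astype(np.uint8)
c,l,st,ce=cv2.connectedComponentsWithStats(m)
for i in range(1,c):
    if st[i,4]>30:
        q=P[l==i]; t=q[q[:,2]>q[:,2].max()-.006]; r=cv2.minAreaRect(t[:,:2].astype(np.float32)); print(st[i],"ztop",q[:,2].max().round(4),"rect",np.round(r[0],4),np.round(r[1],4),round(r[2],1))
m=ok&(z>.04)&(z<.05)&(u>220)&(u<300)&(v>130)&(v<300); print("stand",cv2.minAreaRect(P[m][:,:2].astype(np.float32)),np.median(z[m]))
f1=dict(np.load("pics/w1.npz")); P1=cloud(f1,f1["E"]); z1=P1[...,2]
m=(f1["depth"]>0)&(z1>.058)&(z1<.071)&(u>200)&(u<315)&(v>110)&(v<235)
q=P1[m]; print("box",cv2.minAreaRect(q[:,:2].astype(np.float32)),np.median(q[:,2]))
print("px keyhole",P1[183,257],"depth z neighborhood",np.round(z1[165:202:3,257],3))
a=cv2.resize(f1["img"][160:208,230:286],None,fx=7,fy=7,interpolation=cv2.INTER_CUBIC)
sc=dict(np.load("pics/scene0.npz"))["img"]
b=cv2.resize(sc[130:178,200:270],None,fx=5.5,fy=7,interpolation=cv2.INTER_CUBIC)
cv2.imwrite("pics/c.png",np.hstack([a,b]))
E
```

```text
[254 163  13  42 503] ztop 0.0935 rect [ 0.6156 -0.1666] [0.0311 0.0103] 78.7
[253 222  13  36 411] ztop 0.0933 rect [ 0.605  -0.2152] [0.0333 0.0105] 77.1
[253 260  12  39 380] ztop 0.0896 rect [ 0.5948 -0.264 ] [0.026  0.0097] 78.6
stand ((0.6044015884399414, -0.2163379192352295), (0.15728001296520233, 0.05010130628943443), 78.22296905517578) 0.045720932454880514
box ((0.6146401166915894, -0.03716975823044777), (0.08175289630889893, 0.07985135167837143), 1.5704182386398315) 0.06575369165942052
px keyhole [ 0.6117623  -0.05265285  0.01296466] depth z neighborhood [0.065 0.065 0.066 0.012 0.013 0.012 0.013 0.012 0.012 0.062 0.065 0.066
 0.065]
```

View pics/c.png

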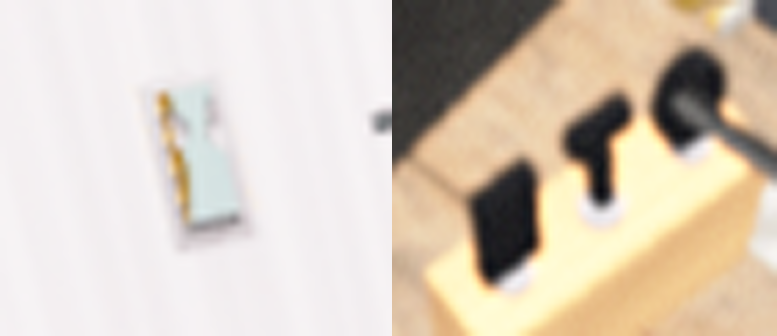

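The crop confirms it: the left key, nearest the lock, has the flat square head. The middle one is the tee and the right one the round. The slot's centre in w1 is at about (257.9,182.8).

```bash
python3 - <<'E'
from h import *
from bench import *
f=dict(np.load("pics/w1.npz"));E=f["E"]
r=E[:3,:3]@np.array([(257.9-f["cx"])/f["fx"],-(182.8-f["cy"])/f["fy"],-1]); o=E[:3,3]
print("keyhole",o+r*(.0655-o[2])/r[2])
plan(get_state(),[.615,-.167,.056],78.3)
E
```

```text
keyhole [ 0.61489373 -0.03915475  0.0655    ]
pos [ 0.6102 -0.1652  0.203 ] rot [-1.800e+02 -2.000e-02  7.874e+01] -> mm [ -0.9   5.  147. ] deg 0.44 SHARES [-0.0046  0.0252  0.735 ] 0.0074
```

Request:
{"op": "move_arm", "data": {
  "rows": [
    {"dx":-0.005,"dy":0.025,"dz":0.2,"turn":0.007},
    {"dx":-0.005,"dy":0.025,"dz":0.4,"turn":0.007},
    {"dx":-0.005,"dy":0.025,"dz":0.55,"turn":0.007},
    {"dx":-0.005,"dy":0.025,"dz":0.65,"turn":0.007},
    {"dx":-0.005,"dy":0.025,"dz":0.73,"turn":0.007},
    {"dx":-0.005,"dy":0.025,"dz":0.73,"turn":0.007},
    {"dx":-0.005,"dy":0.025,"dz":0.73,"turn":0.007}
  ]
}}

```text
clock: 4.0
tcp_pos: [0.6157, -0.1692, 0.0574]
tool_rot: [179.9, 0.0, 78.2]
ft_force: [1.1, -0.6, 0.3]
width: 0.0449
gripper_force: 0.0
```

```bash
python3 - <<'E'
from h import *
from bench import *
s=get_state(); plan(s,[.615,-.167,.056],78.3); print(s["ft_force"])
f=grab_frame("wrist"); P=cloud(f,toolE(s,f)); cv2.imwrite("pics/d.png",f["img"])
E
```

```text
pos [ 0.6157 -0.1692  0.0574] rot [1.7993e+02 2.0000e-02 7.8210e+01] -> mm [ 2.  -1.1  1.4] deg -0.09 SHARES [ 0.01   -0.0057  0.0072] -0.0015
[ 1.10699138 -0.61607553  0.32177096]
```

View pics/d.png

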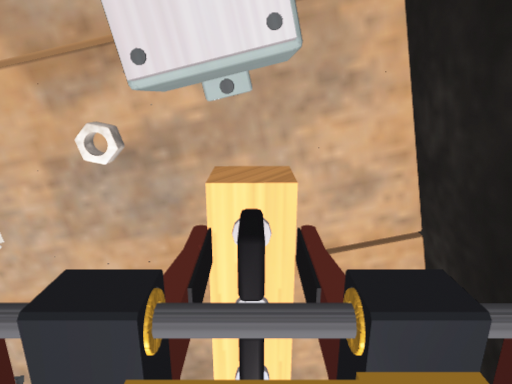

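The key is centred between the open fingers, with its head at (251,250). Closing now.

Request:
{"op": "move_arm", "data": {
  "rows": [
    {"dx":0.01,"dy":-0.006,"dz":0.005,"turn":0},
    {"dx":0.01,"dy":-0.006,"dz":0.005,"turn":0},
    {"dx":0.01,"dy":-0.006,"dz":0.005,"turn":0}
  ]
}}

```text
clock: 4.42
tcp_pos: [0.6143, -0.1671, 0.0559]
tool_rot: [180.0, 0.0, 78.2]
ft_force: [0.1, 0.6, 0.1]
width: 0.0448
gripper_force: 0.0
```

Request:
{"op": "move_arm", "data": {
  "rows": [
    {"dx":0,"dy":0,"dz":0,"turn":0},
    {"dx":0,"dy":0,"dz":0,"turn":0},
    {"dx":0,"dy":0,"dz":0,"turn":0},
    {"dx":0,"dy":0,"dz":0,"turn":0},
    {"dx":0,"dy":0,"dz":0,"turn":0},
    {"dx":0,"dy":0,"dz":0,"turn":0}
  ],
  "hand": 5,
  "grip_force": 45
}}

```text
clock: 5.18
tcp_pos: [0.6143, -0.1671, 0.0556]
tool_rot: [180.0, 0.0, 78.2]
ft_force: [0.5, 0.7, 0.0]
width: 0.0119
gripper_force: 45.0
```

Request:
{"op": "move_arm", "data": {
  "rows": [
    {"dx":0,"dy":0,"dz":-0.05,"turn":0},
    {"dx":0,"dy":0,"dz":-0.12,"turn":0},
    {"dx":0,"dy":0,"dz":-0.22,"turn":0},
    {"dx":0,"dy":0,"dz":-0.32,"turn":0},
    {"dx":0,"dy":0,"dz":-0.4,"turn":0},
    {"dx":0,"dy":0,"dz":-0.4,"turn":0},
    {"dx":0,"dy":0,"dz":-0.4,"turn":0}
  ]
}}

```text
clock: 6.05
tcp_pos: [0.6138, -0.1669, 0.1353]
tool_rot: [-179.9, 0.0, 78.2]
ft_force: [-1.3, 0.8, -0.4]
width: 0.0119
gripper_force: 45.0
```

```bash
python3 - <<'E'
from h import *
from bench import *
s=get_state();plan(s,[.615,-.0385,.136],91.5)
f=grab_frame("wrist");np.savez("pics/w3.npz",E=toolE(s,f),**f);cv2.imwrite("pics/w3.png",f["img"])
E
```

```text
pos [ 0.6138 -0.1669  0.1353] rot [-179.95    0.     78.18] -> mm [126.  -25.1  -0.7] deg -13.32 SHARES [ 0.6298 -0.1254 -0.0033] -0.2219
```

View pics/w3.png

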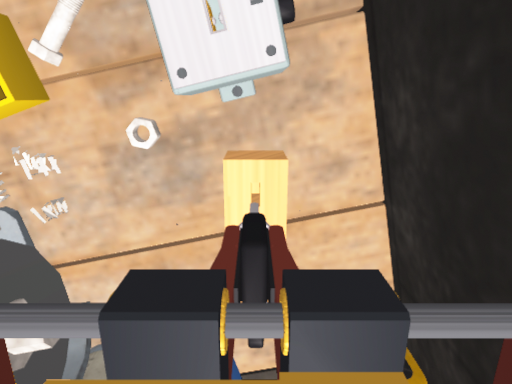

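The key is out of the stand and held in the grip. Next I'll move partway toward the lock, aligned with it, for a close look at the slot.

Request:
{"op": "move_arm", "data": {
  "rows": [
    {"dx":0.16,"dy":-0.03,"dz":0,"turn":-0.1},
    {"dx":0.33,"dy":-0.065,"dz":0,"turn":-0.222},
    {"dx":0.33,"dy":-0.065,"dz":0,"turn":-0.222},
    {"dx":0.33,"dy":-0.065,"dz":0,"turn":-0.222},
    {"dx":0.33,"dy":-0.065,"dz":0,"turn":-0.222}
  ]
}}

```text
clock: 6.72
tcp_pos: [0.615, -0.1008, 0.1354]
tool_rot: [-180.0, 0.0, 91.4]
ft_force: [0.3, -0.6, -0.1]
width: 0.012
gripper_force: 45.0
```

```bash
python3 - <<'E'
from h import *
from bench import *
s=get_state();plan(s,[.615,-.0385,.136],91.5)
f=grab_frame("wrist");E=toolE(s,f);np.savez("pics/w4.npz",E=E,**f)
P=cloud(f,E);z=P[...,2]
u,v=np.meshgrid(range(512),range(384))
cov=(f["depth"]>0)&(abs(z-.0655)<.006)&(v<230)
r=cv2.minAreaRect(P[cov][:,:2].astype(np.float32)); print("box",r,np.median(z[cov]))
hole=(f["depth"]>0)&(z<.055)&(abs(P[...,0]-.615)<.03)&(abs(P[...,1]+.0385)<.03)
print("hole px",u[hole].mean(),v[hole].mean(),u[hole].min(),u[hole].max(),v[hole].min(),v[hole].max())
p=E[:3,:3].T@(np.array([.615,-.0385,.0655])-E[:3,3]); cu=int(f["cx"]+f["fx"]*p[0]/-p[2]); cv=int(f["cy"]-f["fy"]*p[1]/-p[2]); print("pred",cu,cv)
x0,y0=cu-40,max(cv-40,0);print("crop",x0,y0)
cv2.imwrite("pics/e.png",cv2.resize(f["img"][y0:y0+85,x0:x0+112],None,fx=7,fy=7,interpolation=cv2.INTER_CUBIC))
E
```

```text
pos [ 0.615  -0.1008  0.1354] rot [-1.7998e+02  2.0000e-02  9.1420e+01] -> mm [62.2  1.5 -0.6] deg -0.08 SHARES [ 0.3112  0.0075 -0.0032] -0.0014
box ((0.6792691946029663, -0.050235308706760406), (0.2052224576473236, 0.14380869269371033), 0.8970127701759338) 0.06574809005893252
hole px 255.58471760797343 114.3687707641196 251 261 100 129
pred 255 114
crop 215 74
```

View pics/e.png

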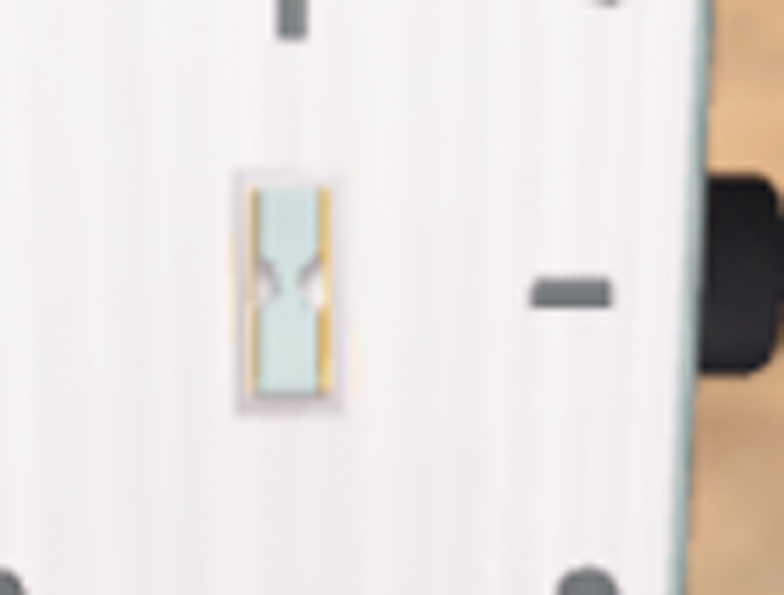

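The slot is centred at about (256.0,115.3) in the wrist image and parallel to the tool, so yaw 91.4 is right.

```bash
python3 - <<'E'
from h import *
from bench import *
f=dict(np.load("pics/w4.npz"));E=f["E"]
o=E[:3,3];r=E[:3,:3]@np.array([(256.0-f["cx"])/f["fx"],-(115.3-f["cy"])/f["fy"],-1])
k=o+r*(.0652-o[2])/r[2]; print("keyhole",k)
plan(get_state(),[k[0],k[1],.115],91.4)
E
```

```text
keyhole [ 0.6150626  -0.03891756  0.0652    ]
pos [ 0.615  -0.1008  0.1354] rot [-1.7998e+02  2.0000e-02  9.1420e+01] -> mm [61.9  1.6 20.4] deg 0.02 SHARES [0.3093 0.0079 0.1021] 0.0003
```

```bash
python3 - <<'E'
from h import *
f=dict(np.load("pics/w4.npz"));M=np.linalg.inv(f["mount"])
for p in([.016,0,.0106-.0106-.035],[.011,0,.0106],[.009,0,.0446-.004],[0,0,.0446]):
    c=M[:3,:3]@np.array(p)+M[:3,3]; u=f["cx"]+f["fx"]*c[0]/-c[2]; v=f["cy"]-f["fy"]*c[1]/-c[2]; print(p,round(u,1),round(v,1), "px/mm",round(f["fx"]/-c[2]/1e3,2))
g=f["img"].max(-1)
for r in range(186,250,5):
    k=np.where(g[r,225:285]<60)[0]+225; print(r,g[r,238:272].tolist() if r<215 else (k.min(),k.max()) if len(k) else None)
E
```

```text
[0.016, 0, -0.035] 253.6 241.7 px/mm 2.39
[0.011, 0, 0.0106] 253.7 215.3 px/mm 1.8
[0.009, 0, 0.0406] 253.7 202.1 px/mm 1.56
[0, 0, 0.0446] 253.8 213.2 px/mm 1.51
186 [199, 197, 196, 196, 195, 195, 195, 193, 195, 197, 197, 198, 199, 200, 200, 200, 200, 200, 199, 198, 198, 196, 196, 196, 196, 198, 199, 201, 202, 202, 200, 200, 199, 197]
191 [203, 204, 205, 204, 203, 202, 199, 198, 197, 198, 199, 199, 200, 200, 200, 198, 196, 194, 194, 195, 196, 197, 199, 200, 200, 202, 203, 205, 205, 204, 204, 203, 201, 201]
196 [203, 203, 204, 204, 203, 201, 200, 198, 197, 198, 200, 200, 201, 201, 200, 199, 198, 197, 197, 198, 199, 199, 200, 201, 202, 203, 206, 207, 208, 206, 204, 202, 200, 197]
201 [201, 200, 199, 198, 197, 196, 195, 194, 195, 197, 199, 202, 204, 204, 203, 202, 203, 201, 201, 202, 203, 204, 205, 205, 206, 206, 207, 207, 207, 205, 204, 203, 202, 201]
206 [199, 199, 199, 197, 195, 193, 190, 188, 188, 192, 196, 179, 154, 145, 145, 144, 143, 143, 142, 142, 154, 192, 207, 206, 206, 206, 205, 204, 204, 202, 200, 198, 196, 196]
211 [203, 204, 203, 203, 204, 204, 204, 204, 206, 209, 213, 181, 152, 148, 146, 145, 145, 145, 143, 144, 165, 202, 214, 212, 211, 210, 209, 209, 207, 206, 206, 204, 203, 205]
216 (np.int64(245), np.int64(263))
221 (np.int64(243), np.int64(264))
226 (np.int64(243), np.int64(265))
231 (np.int64(240), np.int64(267))
236 (np.int64(240), np.int64(268))
241 (np.int64(239), np.int64(269))
246 (np.int64(238), np.int64(269))
```

The blade's column matches the tool axis, so there is no lateral bias. Moving over the keyhole.

Request:
{"op": "move_arm", "data": {
  "rows": [
    {"dx":0.15,"dy":0.008,"dz":0,"turn":0},
    {"dx":0.309,"dy":0.008,"dz":0,"turn":0},
    {"dx":0.309,"dy":0.008,"dz":0.05,"turn":0},
    {"dx":0.309,"dy":0.008,"dz":0.1,"turn":0},
    {"dx":0.309,"dy":0.008,"dz":0.1,"turn":0},
    {"dx":0.309,"dy":0.008,"dz":0.1,"turn":0}
  ]
}}

```text
clock: 7.52
tcp_pos: [0.6151, -0.0389, 0.1155]
tool_rot: [-180.0, 0.0, 91.4]
ft_force: [0.3, -0.3, -0.7]
width: 0.0116
gripper_force: 45.0
```

```bash
python3 - <<'E'
from h import *
from bench import *
s=get_state();plan(s,[.6151,-.0389,.095],91.4);print(s["ft_force"])
E
```

```text
pos [ 0.6151 -0.0389  0.1155] rot [-1.7998e+02  1.0000e-02  9.1440e+01] -> mm [-0.   0.  20.5] deg 0.04 SHARES [-1.000e-04  2.000e-04  1.025e-01] 0.0007
[ 0.30981483 -0.29532201 -0.72421562]
```

Request:
{"op": "move_arm", "data": {
  "rows": [
    {"dx":0,"dy":0,"dz":0.02,"turn":0},
    {"dx":0,"dy":0,"dz":0.04,"turn":0},
    {"dx":0,"dy":0,"dz":0.055,"turn":0},
    {"dx":0,"dy":0,"dz":0.07,"turn":0},
    {"dx":0,"dy":0,"dz":0.085,"turn":0},
    {"dx":0,"dy":0,"dz":0.1,"turn":0},
    {"dx":0,"dy":0,"dz":0.1,"turn":0}
  ]
}}

```text
clock: 8.4
tcp_pos: [0.6148, -0.038, 0.0954]
tool_rot: [-180.0, 0.0, 91.5]
ft_force: [-1.1, -0.5, -1.2]
width: 0.0115
gripper_force: 45.0
```

Request:
{"op": "move_arm", "data": {
  "rows": [
    {"dx":0,"dy":0.005,"dz":0.015,"turn":0},
    {"dx":0,"dy":-0.005,"dz":0.025,"turn":0},
    {"dx":0,"dy":0.005,"dz":0.035,"turn":0},
    {"dx":0,"dy":-0.005,"dz":0.045,"turn":0},
    {"dx":0,"dy":0.005,"dz":0.055,"turn":0},
    {"dx":0,"dy":-0.005,"dz":0.065,"turn":0},
    {"dx":0,"dy":0.005,"dz":0.075,"turn":0},
    {"dx":0,"dy":0,"dz":0.08,"turn":0}
  ]
}}

```text
clock: 9.4
tcp_pos: [0.6153, -0.0381, 0.0801]
tool_rot: [180.0, 0.0, 91.5]
ft_force: [-1.5, 0.3, 5.2]
width: 0.012
gripper_force: 45.0
```

Request:
{"op": "move_arm", "data": {
  "rows": [
    {"dx":0,"dy":0.005,"dz":0.005,"turn":0},
    {"dx":0,"dy":-0.005,"dz":0.01,"turn":0},
    {"dx":0,"dy":0.005,"dz":0.015,"turn":0},
    {"dx":0,"dy":-0.005,"dz":0.02,"turn":0},
    {"dx":0,"dy":0.005,"dz":0.023,"turn":0},
    {"dx":0,"dy":0,"dz":0.025,"turn":0},
    {"dx":0,"dy":0,"dz":0.025,"turn":0}
  ]
}}

```text
clock: 10.28
tcp_pos: [0.6153, -0.0381, 0.0756]
tool_rot: [180.0, 0.0, 91.5]
ft_force: [-3.1, -0.5, 10.6]
width: 0.0116
gripper_force: 45.0
```

```bash
python3 - <<'E'
from h import *
from bench import *
s=get_state();plan(s,[.6151,-.0385,.0755],91.4);print(s["ft_force"],s["torque"])
f=grab_frame("wrist");cv2.imwrite("pics/g.png",f["img"])
E
```

```text
pos [ 0.6153 -0.0381  0.0756] rot [1.7996e+02 2.0000e-02 9.1510e+01] -> mm [-0.4 -0.2  0.1] deg 0.11 SHARES [-0.0021 -0.0012  0.0003] 0.0018
[-3.06020329 -0.50609229 10.64103707] [ 0.0269187   0.58584642 -0.0161694 ]
```

View pics/g.png

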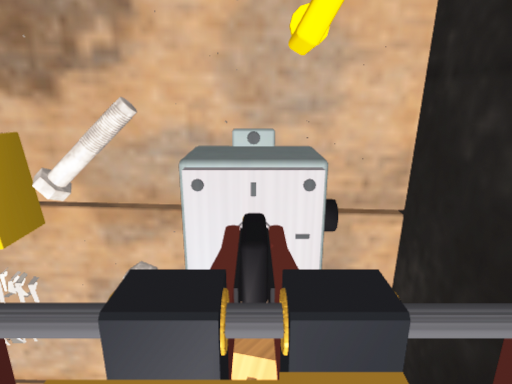

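The key looks home: TCP height 0.0756, as predicted, with the head straight over the cover. I'll press a little more to confirm hard contact.

Request:
{"op": "move_arm", "data": {
  "rows": [
    {"dx":0,"dy":0.004,"dz":0.004,"turn":0},
    {"dx":0,"dy":-0.004,"dz":0.007,"turn":0},
    {"dx":0,"dy":0.002,"dz":0.007,"turn":0},
    {"dx":0,"dy":0.001,"dz":0.007,"turn":0},
    {"dx":0,"dy":0.001,"dz":0.007,"turn":0}
  ],
  "grip_force": 55
}}

```text
clock: 10.95
tcp_pos: [0.6154, -0.0381, 0.0755]
tool_rot: [180.0, 0.0, 91.5]
ft_force: [-6.5, 0.5, 21.9]
width: 0.0116
gripper_force: 55.0
```

Request:
{"op": "move_arm", "data": {
  "rows": [
    {"dx":0,"dy":-0.004,"dz":-0.004,"turn":0},
    {"dx":0,"dy":-0.004,"dz":-0.004,"turn":0.1},
    {"dx":0,"dy":-0.004,"dz":-0.004,"turn":0.22},
    {"dx":0,"dy":-0.004,"dz":-0.004,"turn":0.34},
    {"dx":0,"dy":-0.004,"dz":-0.004,"turn":0.46},
    {"dx":0,"dy":-0.004,"dz":-0.004,"turn":0.58},
    {"dx":0,"dy":-0.004,"dz":-0.004,"turn":0.7},
    {"dx":0,"dy":-0.004,"dz":-0.004,"turn":0.7}
  ]
}}

```text
clock: 11.95
tcp_pos: [0.6149, -0.038, 0.0755]
tool_rot: [179.9, -0.0, 49.4]
ft_force: [-3.8, 0.9, 14.3]
width: 0.0118
gripper_force: 55.0
```

```bash
python3 - <<'E'
from h import *
from bench import *
s=get_state();plan(s,[.6151,-.0385,.0755],1.5);print(s["ft_force"],s["torque"],s["q"])
E
```

```text
pos [ 0.6149 -0.038   0.0755] rot [ 1.7994e+02 -3.0000e-02  4.9430e+01] -> mm [-0.2  0.5  0. ] deg 47.93 SHARES [-0.0012  0.0024  0.0002] 0.7988
[-3.79663064  0.89281127 14.34755156] [0.06107638 0.75822613 0.00967464] [-9.95823273e+00  3.08666833e+01  9.28770139e+01 -9.99151800e-04
  5.61883627e+01  3.06122324e+01]
```

It turns, so the key is home. On to the stop.

Request:
{"op": "move_arm", "data": {
  "rows": [
    {"dx":0,"dy":0,"dz":0,"turn":0.12},
    {"dx":0,"dy":0,"dz":0,"turn":0.24},
    {"dx":0,"dy":0,"dz":0,"turn":0.36},
    {"dx":0,"dy":0,"dz":0,"turn":0.48},
    {"dx":0,"dy":0,"dz":0,"turn":0.6},
    {"dx":0,"dy":0,"dz":0,"turn":0.7},
    {"dx":0,"dy":0,"dz":0,"turn":0.75},
    {"dx":0,"dy":0,"dz":0,"turn":0.75}
  ]
}}

```text
clock: 12.95
tcp_pos: [0.6146, -0.0376, 0.0755]
tool_rot: [-180.0, -0.0, 4.5]
ft_force: [-4.1, 2.7, 15.6]
width: 0.0119
gripper_force: 55.0
```

```bash
python3 - <<'E'
from h import *
from bench import *
s=get_state();plan(s,[.6151,-.0385,.0755],-1);print(s["ft_force"],s["torque"])
E
```

```text
pos [ 0.6146 -0.0376  0.0755] rot [-1.7999e+02 -4.0000e-02  4.4900e+00] -> mm [0.4 0.9 0. ] deg 5.49 SHARES [0.0019 0.0045 0.0002] 0.0915
[-4.06805226  2.74247276 15.57124642] [0.37768006 0.87869559 0.05578085]
```

Request:
{"op": "move_arm", "data": {
  "rows": [
    {"dx":0,"dy":0,"dz":0,"turn":0.03},
    {"dx":0,"dy":0,"dz":0,"turn":0.05},
    {"dx":0,"dy":0,"dz":0,"turn":0.065},
    {"dx":0,"dy":0,"dz":0,"turn":0.065},
    {"dx":0,"dy":0,"dz":0,"turn":0.065}
  ]
}}

```text
clock: 13.58
tcp_pos: [0.6146, -0.0376, 0.0755]
tool_rot: [-180.0, -0.0, 0.6]
ft_force: [-4.3, 2.2, 15.9]
width: 0.0115
gripper_force: 55.0
```

```bash
python3 - <<'E'
from h import *
from bench import *
s=get_state();plan(s,[.6151,-.0385,.0755],-1);print(s["ft_force"],s["torque"],s["width"])
E
```

```text
pos [ 0.6146 -0.0376  0.0755] rot [-1.7999e+02 -4.0000e-02  6.3000e-01] -> mm [0.5 0.9 0. ] deg 1.63 SHARES [0.0024 0.0045 0.0002] 0.0271
[-4.30309126  2.21477118 15.92447531] [0.34261754 0.84438187 0.13318911] 0.011516477056893785
```

Turned 91° and the torque has risen to 0.13 N m at the stop. The key is home under 16 N of push and held with 55 N of grip. Handing in.

```bash
python3 -c "
from bench import *
print(hand_in())"
```

```text
the job is handed in; nothing more can be done
None
```

I handed the job in with the square-headed key home in the lock, turned clockwise to its stop, and still gripped and held there; the other two keys stayed in the stand. No verdict came back.

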